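# Shut and bolt the tilt-out bin

### The arm

A 6-joint arm with a two-finger parallel gripper is mounted at the origin on the work surface. World frame = base frame: x ahead of the robot, y to its left, z up, the work surface at z = 0. Lengths are in mm, angles in rad, forces in N, time in s.
With the tool pointing down it reaches from about 275 to 750 mm from the base axis. Payload 10.2 kg.
Tool frame: the origin (TCP) lies midway between the tips of the shut fingers; the grasp point (between the pads) lies 19 mm behind it; z points along the fingers, y is the direction in which the jaws open and shut (so a half turn about z gives the same grasp; the last joint's range is limited). The gripper opens to 85 mm and grips with 20 to 120 N. Pads are 22 mm wide; open, the fingers measure 114 mm over their backs; the gripper's body (76 mm by 85 mm) begins 54 mm behind the grasp point. The pads swing forward as they close: fully open they stand 13 mm farther back than shut.
Start: joints at [1.042, 0.313, 1.498, -0, 1.331, -0.223], TCP at [158.067, 500.645, 231.294] pointing down, gripper open.
Joint ranges: [-2.94, 2.94], [-0.97, 2.17], [0.19, 2.56], [-1.23, 4.37], [0.02, 3.11], [-2.88, 2.88]. Speed limits (rad/s): [2.39, 2.39, 3.01, 3.14, 3.14, 3.14].

### API

Orientations are given as a unit quaternion [w, x, y, z].
In Python, from rig import sense, optics, ctrl gives the robot as it stands.
- The arm moves only by the tool play_rows, never from a script. Its argument "plan" is a list of rows, each a list of 7 numbers: the shift along the world's x, y, z in mm, then the turn, a rotation vector about the world's x, y, z in rad, then the opening, from -1 (shut) to 1 (fully open), so that 0 is half open. A call has 1 to 5 rows; each row shifts and turns the pose as measured when the row begins; what a row does not reach is not made up. A row lasts 1/12 s, in which the tool goes at most 41.7 mm and 7.16 degrees, less where a joint would pass 70% of its speed; a pose out of reach is approached as far as the arm can. A call is refused whole if a number of a shift passes 41.7 or a number of a turn 0.125, either way. A call with a gripper value outside its range is refused whole. The fingers move at their own pace and stop on an object; "grip_force" is the grip in N (left out, the last holds). Time passes only in rows, so rows that do not move let the fingers close. It gives the time, the measured TCP pose, the force and the opening at its end, in the units of the state.
- sense(): the state, without advancing time (a new reading comes with each control period).
- optics.capture(name): name is "side" or "top"; returns a dict with "img" (384x512x3 uint8, blue, green, red), "fx", "fy", "cx", "cy" (pixels), "dist" ([k1, k2, p1, p2, k3] as OpenCV has them; the pictures are not rectified), "world_to_cam" (4x4, takes a point from world to camera coordinates). Camera axes: x right, y up, looking along -z (the intrinsics and any distortion apply to the point x, -y, -z); pixel columns grow to the right and rows downward; lengths in mm; the calibration is good to about 2 mm. A picture is of the moment at which its call begins. There is no depth.
- ctrl.finish_job(): hands the job in, once; it reports no verdict.
The state is a dict: "time_s": time; "joints": joint angles; "dq": joint speeds; "tau": joint torques, N m; "eef_pos": TCP position; "ee_rot": TCP orientation; "force": force on the tool from outside, world axes, zero at the start; "wrist_torque": the same for the moment, N m; "grip_width": opening from 0.0 (shut) to 1.0 (fully open).
Only numpy, scipy, OpenCV 4.12 (cv2) and the standard library are available. Lean on these libraries where they do the work, as an engineer would, in place of code of your own. Each camera call takes 0.05 s, during which the arm holds its last target. There are 200 camera calls.

### The job

The tilt-out bin under the clear shelf has been left hanging open. Push it fully shut, then slide the red-handled bolt across through the bin's eye until it comes up against its stop, and finally swing the red handle over and down into the notch so that the bolt is locked. Let go, and leave the other things on and around the bin unit where they stand.

Things in the scene. Friction and masses are not known exactly. Their poses are not given: they have to be found in the camera images.
- unit: Fixed white bin unit, 190 mm deep (x -90 to +100 mm), 340 mm wide (y), flat deck 147 mm above the worktop. Origin: centre of its underside, z up; its front looks along its own -x, roughly to the robot. The bolt, a steel rod 14 mm thick, 200 mm long, lies along y at x -60 mm, z 167 mm and slides to +y; a saddle (x -77 to -43, y -88 to -78 mm, up to z 179 mm) carries it.
- shelf_edge (a point): Middle of the front lower edge of the clear acrylic shelf (8 mm thick, aluminium front edge, 332 mm above the worktop) that covers the deck from here back (unit x -66 to +100 mm, full width) on 12 mm posts at y +-160 mm. It overhangs the upright handle, which must be reached from the front with the tool leaning about 30 to 45 degrees. Axes as the unit's.
- bin (a joint): Tilt of the green bin about its lower front edge, which lies along the unit's y at x -96 mm, 12 mm above the worktop. 0 rad is fully shut (hard stop); positive leans out to the front, up to 0.55. Stiff hinge: it stays where it is left and takes about 2 to 4 N at the top of the panel.
- bin_eye (a point): Centre of the steel eye on the bin's top edge (22 mm wide inside, 8 mm thick along y, at the unit's y +85 mm; up to 187 mm above the worktop when shut). It lines up with the bolt only when the bin is shut to within about 0.025 rad. Axes as the bin's.
- bin_top (a point): Middle of the front face of the green bin's front panel, 13 mm below the panel's top edge; the panel is 320 mm wide, 136 mm tall, 8 mm thick, and its top edge is 150 mm above the worktop when shut. x points into the unit when shut, y along the panel.
- bolt (a joint): How far the bolt has slid along the unit's +y, in m; it starts at 0 to 0.015. Sliding takes about 4 N. The nose goes into the bin's eye at about 0.031 and is right through it at 0.046.
- handle (a joint): Turn of the red handle about the bolt's axis. 0 rad is upright, positive swings its top over to the front (the unit's -x) and down; 1.5 is level, lying down in the notch. Friction holds it where it is left; turning takes about 0.07 N m.
- handle_grip (a point): On the centre line of the red handle, 55 mm from the bolt's axis, 15 mm short of its free end. The handle is a bar 70 mm long from the bolt's axis, 16 mm wide along the unit's y and 12 mm thick. z runs along the handle to its free end, y along the bolt.
- handle_pivot (a point): Point on the bolt's axis where the handle starts, 167 mm above the worktop.
- fence_line (a point): A point on top of the dark steel fence plate in front of the bolt (6 mm thick, unit x -93 to -87 mm, top at z 187 mm, from y -117 mm to past the stop). The fence holds the handle up at about 0.75 rad except at its one notch, 22 mm wide for the 16 mm handle. With the handle against the stop, the notch leaves 2 mm free on its +y side and 4 mm on its -y side. Axes as the unit's.
- stop_middle (a point): Average place, on the bolt's axis, of the face of the dark steel stop block (32 mm deep in x, 14 mm wide in y, top at z 189 mm) that halts the handle's +y side. Stop and notched fence are one guide, set differently on each unit by up to 8 mm either way along y, so the true place must be felt or seen: the bolt halts at 0.052 to 0.068 m of travel. Axes as the unit's.
- mug: Navy ceramic mug, 82 mm across, 95 mm tall, upright on the worktop. Bystander. Origin under its centre.
- pencil_holder: Pale wooden pencil holder, 76 mm across, 100 mm tall, with pencils to 165 mm. Bystander. Origin under its centre.
- phone_stand: Clear acrylic phone stand, 85 x 75 mm, 112 mm tall. Bystander. Origin under its centre.
- tape_dispenser: Black tape dispenser, 45 x 130 mm, 68 mm tall. Bystander. Origin under its centre.
- hole_punch: Stainless steel hole punch, 60 x 115 mm, 55 mm tall, on the unit's deck behind the bolt. Bystander. Origin under its centre.
- jar: Small closed jar, 54 mm across, 70 mm tall, on the unit's deck behind the bolt. Bystander. Origin under its centre.

How it is judged:
By the outcome, as a careful person would: the job done as asked, in the order asked, and still so for the second after the job is handed in, with the robot touching nothing.
It also fails if it takes over 61 s, if anything falls off the work surface, if the arm or the gripper's body presses on something with over 40 N, if the wrist force passes 120 N, or if a joint passes its speed limit or range.

## Working session

There is one attempt and no reset: what is moved stays moved. The work goes in short steps, Python scripts to look and compute and a tool call to move; the robot and the scene stay as the last step left them, time stands still between calls to the robot, and variables do not carry over. Pictures are saved under pics/ and viewed, about 8 in all and at most 12, crops included, and the job is handed in when it is done.

Besides the shell and the picture viewer there is one more tool, called after "Request:" by a JSON object that holds its "op" and its "data", one argument or row to a line. play_rows: Moves the arm, as the interface text tells. Its arguments: {"type":"object","properties":{"plan":{"type":"array"},"grip_force":{"type":"number"}},"required":["plan"]}

```bash
ls; mkdir -p pics; python3 - <<'E'
from rig import sense, optics
import cv2
for n in("side","top"):
    c=optics.capture(n);cv2.imwrite(f"pics/{n}0.png",c["img"]);print(n,c["fx"],c["cx"],c["cy"],c["dist"],c["world_to_cam"])
print(sense())
E
```

```text
pics
side 394.7571033349233 257.09742910920687 188.68486439931678 [-0.06680792  0.          0.          0.          0.        ] [[ 9.82752761e-01 -1.84396090e-01 -1.39675265e-02 -5.74207920e+02]
 [ 1.20924939e-01  5.83657488e-01  8.02945263e-01 -2.33000130e+02]
 [-1.39907716e-01 -7.90785697e-01  5.95889094e-01 -1.49037260e+03]
 [ 0.00000000e+00  0.00000000e+00  0.00000000e+00  1.00000000e+00]]
top 456.4431594783263 256.9615031602854 199.4342193312529 [0.05573365 0.         0.         0.         0.        ] [[ 1.58506927e-02 -9.99874368e-01  5.71911761e-05 -2.27067688e+01]
 [ 9.82821222e-01  1.55908734e-02  1.83900435e-01 -5.97317018e+02]
 [-1.83878223e-01 -2.85874059e-03  9.82944875e-01 -1.67127480e+03]
 [ 0.00000000e+00  0.00000000e+00  0.00000000e+00  1.00000000e+00]]
{'time_s': 0.1, 'joints': array([ 1.04156895e+00,  3.13389213e-01,  1.49833886e+00,  1.77828433e-06,
        1.33098645e+00, -2.23408729e-01]), 'dq': array([-1.27369174e-03, -1.21566030e-03, -2.40861740e-03, -5.86206129e-04,
        1.43519308e-03, -4.88299001e-05]), 'tau': array([ 1.89154780e-03, -4.12904727e+01, -2.60142231e+01, -2.57911324e-04,
        3.06417780e-03, -2.80769780e-05]), 'eef_pos': array([157.96644808, 500.44246662, 230.80314737]), 'ee_rot': array([-2.06946609e-04,  1.52314335e-01,  9.88331943e-01, -5.21367179e-04]), 'force': array([0.20581722, 0.16979206, 0.63496473]), 'wrist_torque': array([-0.01635045,  0.01832301,  0.02778683]), 'grip_width': 0.9998457088769315}
```

View pics/side0.png

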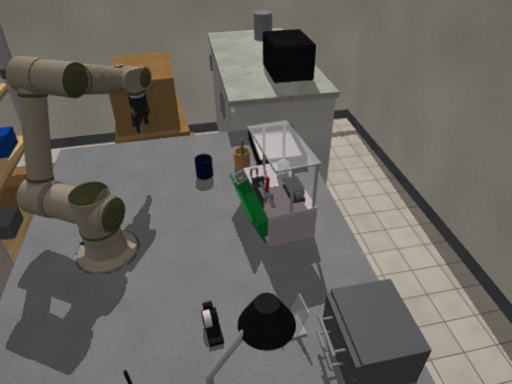

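View pics/top0.png

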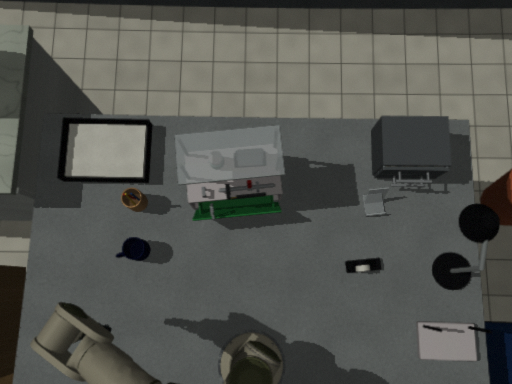

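The side view shows the unit at about (280,190), with the bin open to the front and the mug at (204,167). The top view shows the unit at about (230,180), the bin panel across (195–280, 208) and the red handle at (249,184). I'll enlarge both.

```bash
cat > h.py <<'E'
import numpy as np, cv2
from scipy.spatial.transform import Rotation as R
from rig import sense, optics
F=np.diag([1.,-1,-1])
def cal(c):
    K=np.array([[c["fx"],0,c["cx"]],[0,c["fy"],c["cy"]],[0,0,1.]]); T=np.array(c["world_to_cam"])
    return K,np.array(c["dist"],float),F@T[:3,:3],F@T[:3,3]
def proj(c,P):
    K,d,r,t=cal(c); return cv2.projectPoints(np.array(P,float).reshape(-1,1,3),cv2.Rodrigues(r)[0],t,K,d)[0][:,0]
def atz(c,uv,z):
    K,d,r,t=cal(c); n=cv2.undistortPoints(np.array(uv,float).reshape(-1,1,2),K,d)[:,0]
    D=np.c_[n,np.ones(len(n))]@r; o=-r.T@t; z=np.broadcast_to(z,len(n))
    return o+D*((z-o[2])/D[:,2])[:,None]
def crop(n,box,s,name):
    c=optics.capture(n);x0,y0,x1,y1=box
    cv2.imwrite(name,cv2.resize(c["img"][y0:y1,x0:x1],None,fx=s,fy=s,interpolation=cv2.INTER_CUBIC));return c
E
python3 - <<'E'
from h import *
crop("top",(165,120,295,225),6,"pics/t1.png"); crop("side",(222,110,332,250),4.2,"pics/s1.png")
E
```

```text
(no output)
```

View pics/t1.png

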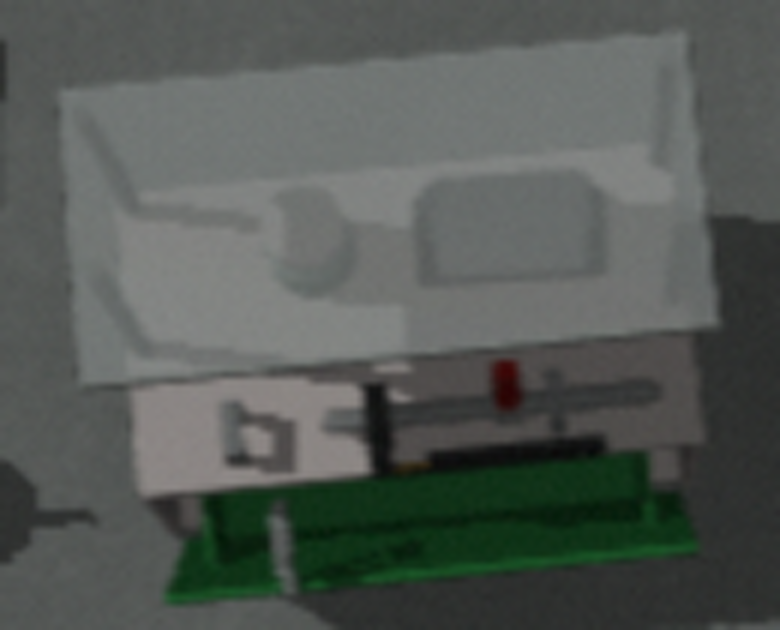

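View pics/s1.png

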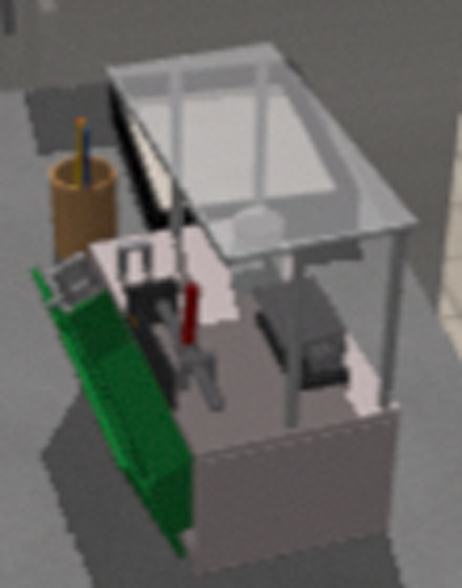

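The top crop shows the shelf corners at (62,90), (685,35), (718,325) and (82,383), the deck's front corners at (142,497) and (700,442), the handle at (507,385), the stop at (378,425) and the open bin's top edge from (168,600) to (697,550). The side crop shows the bin open, the eye at (75,278), the upright handle at (189,312) and the shelf corners at (108,68), (275,45), (415,222) and (222,262). Next I fit the pose.

```bash
cat > fit.py <<'E'
from h import *
from scipy.optimize import least_squares
ct=optics.capture("top");cs=optics.capture("side")
T=lambda l:np.array(l)/6+[165,120]-.4
S=lambda l:np.array(l)/4.2+[222,110]-.4
q=336
mt=[(100,170,q),(100,-170,q),(-66,-170,q),(-66,170,q),(-90,170,147),(-90,-170,147)]
pt=T([(62,90),(685,35),(718,325),(82,383),(142,497),(700,442)])
ms=[(-66,170,q),(100,170,q),(100,-170,q),(-66,-170,q),(100,-170,147),(-90,-170,147)]
ps=S([(108,68),(275,45),(415,222),(222,262),(398,405),(195,455)])
def W(p,P):
    c,s=np.cos(p[2]),np.sin(p[2]);P=np.array(P,float);return np.c_[c*P[:,0]-s*P[:,1]+p[0],s*P[:,0]+c*P[:,1]+p[1],P[:,2]]
f=lambda p:np.r_[proj(ct,W(p,mt))-pt,proj(cs,W(p,ms))-ps].ravel()
r=least_squares(f,[650,50,0],x_scale=[10,10,.1],loss="soft_l1");p=r.x
print(p,"\n",f(p).reshape(-1,2).round(1).tolist())
np.save("unit.npy",p)
# bin angle from top edge corners (front top edge) r~138 above hinge
pb=T([(168,600),(697,550)]);sb=S([(38,270),(190,455)])
def B(a):
    x=-96-138*np.sin(a);z=12+138*np.cos(a);return [(x,160,z),(x,-160,z)]
g=lambda a:np.r_[proj(ct,W(p,B(a[0])))-pt,proj(cs,W(p,B(a[0]))[:1])-sb[:1]].ravel()
rb=least_squares(g,[.3]);print("bin",rb.x,g(rb.x).round(1), W(p,B(rb.x[0])))
# handle: y from side/top
for b in (0,.01,.02):
  pass
def U(w): 
    c,s=np.cos(p[2]),np.sin(p[2]);d=w-[p[0],p[1],0];return np.c_[c*d[:,0]+s*d[:,1],-s*d[:,0]+c*d[:,1],d[:,2]]
print("handle top(z237) from top",U(atz(ct,T([(507,370)]),237)),"bolt ends,stop left/right top",U(atz(ct,T([(657,388),(330,420),(366,400),(390,400)]),[167,167,189,189])))
print("handle top/base side",U(atz(cs,S([(191,290),(187,340)]),[237,178])))
E
python3 fit.py
```

```text
[6.75666050e+02 7.60554267e+01 1.09952867e-01] 
 [[-0.4, -0.7], [0.3, -0.8], [0.1, 0.3], [-0.5, 0.4], [-1.0, -0.5], [0.7, -0.1], [-0.7, 0.5], [-1.1, -0.0], [0.4, 1.2], [0.1, 0.2], [0.3, 0.8], [-0.5, -0.7]]Traceback (most recent call last):
  File "fit.py", line 22, in <module>
    rb=least_squares(g,[.3]);print("bin",rb.x,g(rb.x).round(1), W(p,B(rb.x[0])))
    return func(*args, **kwargs)
    vector_fun = VectorFunction(
        fun_wrapped,
    ...<6 lines>...
        workers=workers
    )
    self._update_fun()
    ~~~~~~~~~~~~~~~~^^
    self.f = self.fun_wrapped(xp_copy(self.x))
             ~~~~~~~~~~~~~~~~^^^^^^^^^^^^^^^^^
    return np.atleast_1d(self.fun(x))
                         ~~~~~~~~^^^
    return self.f(x, *self.args, **self.kwargs)
           ~~~~~~^^^^^^^^^^^^^^^^^^^^^^^^^^^^^^
  File "fit.py", line 21, in <lambda>
    g=lambda a:np.r_[proj(ct,W(p,B(a[0])))-pt,proj(cs,W(p,B(a[0]))[:1])-sb[:1]].ravel()
                     ~~~~~~~~~~~~~~~~~~~~~^~~
ValueError: operands could not be broadcast together with shapes (2,2) (6,2)
```

Pixel residuals are about 1 px, which is a good fit. A name clash caused the error (`pt` was reused by the `T`/lists); I'll fix it.

```bash
sed -i 's/^pb=/pb=/; s/-pt,proj(cs,W(p,B/-pb,proj(cs,W(p,B/' fit.py; python3 fit.py
```

```text
[6.75666050e+02 7.60554267e+01 1.09952867e-01] 
 [[-0.4, -0.7], [0.3, -0.8], [0.1, 0.3], [-0.5, 0.4], [-1.0, -0.5], [0.7, -0.1], [-0.7, 0.5], [-1.1, -0.0], [0.4, 1.2], [0.1, 0.2], [0.3, 0.8], [-0.5, -0.7]]
bin [0.4199696] [-1.  -0.4  0.1 -0.4 -1.8 -1.1] [[506.76140577 218.38073873 138.00798446]
 [541.87547061 -99.686868   138.00798446]]
handle top(z237) from top [[-56.08163992 -56.25517531 237.        ]] bolt ends,stop left/right top [[ -59.2778863  -144.04089126  167.        ]
 [ -60.3966317    50.38588053  167.        ]
 [ -55.23650017   27.13461203  189.        ]
 [ -56.54937726   13.19074771  189.        ]]
handle top/base side [[-57.10016186 -63.88259217 237.        ]
 [-58.5107758  -56.89234452 178.        ]]
```

Unit at (676, 76), yaw 0.11; bin about 0.42 rad; handle at unit y≈-56; stop face at about y +13, so about 61 mm of travel, which agrees with the given range. Moving to the front of the bin with the tool yawed and leaned.

Request:
{"op": "play_rows", "data": {
  "plan": [
    [22,-32,0,0,0,0.104,-1],
    [22,-32,0,0,0,0.104,-1],
    [22,-32,0,0,0,0.104,-1],
    [22,-32,0,0,0,0.104,-1],
    [22,-32,0,0.013,-0.114,0,-1]
  ]
}}

```text
time_s: 0.82
eef_pos: [266.3, 343.0, 230.2]
ee_rot: [0.057, -0.06, 0.997, 0.003]
force: [0.6, -0.1, 0.4]
grip_width: 0.3
```

Request:
{"op": "play_rows", "data": {
  "plan": [
    [22,-32,0,0.013,-0.114,0,-1],
    [22,-32,0,0.013,-0.114,0,-1],
    [22,-32,0,0.013,-0.114,0,-1],
    [22,-32,0,0.013,-0.114,0,-1],
    [22,-32,0,0,0,0,-1]
  ]
}}

```text
time_s: 1.23
eef_pos: [373.8, 182.7, 230.8]
ee_rot: [0.295, -0.06, 0.953, 0.013]
force: [0.5, 1.2, -1.5]
grip_width: -0.002
```

```bash
cat > st.py <<'E'
from h import *
p=np.load("unit.npy");s=sense()
Rz=R.from_euler("z",p[2]);q=np.array(s["ee_rot"]);A=Rz.inv()*R.from_quat(q[[1,2,3,0]])
e=np.array(s["eef_pos"]);print("t",s["time_s"],"world",e.round(1),"unit",Rz.inv().apply(e-[p[0],p[1],0]).round(1),"F_unit",Rz.inv().apply(s["force"]).round(1),"g",round(float(s["grip_width"]),3))
M=A.as_matrix();print("toolz",M[:,2].round(3),"tooly",M[:,1].round(3),"j",np.round(s["joints"],2))
E
python3 st.py
```

```text
t 1.2333 world [373.8 182.7 230.8] unit [-288.3  139.1  230.8] F_unit [ 0.7  1.2 -1.5] g -0.002
toolz [ 0.565 -0.001 -0.825] tooly [-0.013  1.    -0.01 ] j [ 0.21 -0.21  2.18 -0.1   0.58 -1.42]
```

Request:
{"op": "play_rows", "data": {
  "plan": [
    [20.6,-25.7,-20,0,0,0,-1],
    [20.6,-25.7,-20,0,0,0,-1],
    [20.6,-25.7,-20,0,0,0,-1],
    [20.6,-25.7,-20,0,0,0,-1],
    [20.6,-25.7,-20,0,0,0,-1]
  ]
}}

```text
time_s: 1.65
eef_pos: [463.0, 72.2, 150.6]
ee_rot: [0.301, -0.06, 0.952, 0.014]
force: [0.1, 1.0, 0.7]
grip_width: -0.003
```

Request:
{"op": "play_rows", "data": {
  "plan": [
    [15,1.7,0,0,0,0,-1],
    [12,1.3,0,0,0,0,-1],
    [12,1.3,0,0,0,0,-1],
    [10,1.1,0,0,0,0,-1],
    [10,1.1,0,0,0,0,-1]
  ]
}}

```text
time_s: 2.07
eef_pos: [525.0, 73.2, 146.8]
ee_rot: [0.298, -0.058, 0.953, 0.013]
force: [-0.3, -0.2, 0.3]
grip_width: 0.002
```

```bash
python3 st.py
```

```text
t 2.0667 world [525.   73.2 146.8] unit [-150.1   13.7  146.8] F_unit [-0.3 -0.2  0.3] g 0.002
toolz [ 0.57  -0.004 -0.822] tooly [-0.007  1.    -0.01 ] j [-0.15  0.18  2.06  0.44  0.34 -2.22]
```

The lag left the tip above the panel edge, with no contact. I'll back off, lower and push again.

Request:
{"op": "play_rows", "data": {
  "plan": [
    [-20,-2.5,2,0,0,0,-1],
    [-20,-2.5,-3,0,0,0,-1],
    [-10,-2,-12,0,0,0,-1],
    [-2,-1,-12,0,0,0,-1],
    [0,0,-3,0,0,0,-1]
  ]
}}

```text
time_s: 2.48
eef_pos: [473.6, 64.6, 119.1]
ee_rot: [0.3, -0.058, 0.952, 0.012]
force: [1.5, -0.5, 0.0]
grip_width: 0.005
```

Request:
{"op": "play_rows", "data": {
  "plan": [
    [8,0.9,-1,0,0,0,-1],
    [8,0.9,0,0,0,0,-1],
    [8,0.9,0,0,0,0,-1],
    [8,0.9,0,0,0,0,-1],
    [8,0.9,0,0,0,0,-1]
  ]
}}

```text
time_s: 2.9
eef_pos: [516.6, 69.3, 118.4]
ee_rot: [0.3, -0.057, 0.952, 0.012]
force: [0.2, 0.5, -0.2]
grip_width: -0.001
```

```bash
python3 st.py
```

```text
t 2.9 world [516.6  69.3 118.4] unit [-158.8   10.8  118.4] F_unit [ 0.3  0.5 -0.2] g -0.001
toolz [ 0.573 -0.006 -0.819] tooly [-0.007  1.    -0.012] j [-0.17  0.22  2.11  0.62  0.26 -2.42]
```

Request:
{"op": "play_rows", "data": {
  "plan": [
    [8,0.9,1,0,0,0,-1],
    [8,0.9,1,0,0,0,-1],
    [8,0.9,1,0,0,0,-1],
    [6,0.7,1,0,0,0,-1],
    [4,0.5,0,0,0,0,-1]
  ]
}}

```text
time_s: 3.32
eef_pos: [554.7, 74.4, 122.7]
ee_rot: [0.299, -0.058, 0.952, 0.012]
force: [-2.5, -1.3, 2.7]
grip_width: 0.004
```

```bash
python3 st.py
```

```text
t 3.3167 world [554.7  74.4 122.7] unit [-120.5   11.6  122.7] F_unit [-2.6 -1.   2.7] g 0.004
toolz [ 0.572 -0.005 -0.82 ] tooly [-0.008  1.    -0.012] j [-0.14  0.28  2.    0.49  0.29 -2.27]
```

Contact at about 3–4 N, as expected. I'll keep pushing to the hard stop.

Request:
{"op": "play_rows", "data": {
  "plan": [
    [3,0.3,0,0,0,0,-1],
    [3,0.3,0,0,0,0,-1]
  ]
}}

```text
time_s: 3.48
eef_pos: [561.9, 75.3, 123.0]
ee_rot: [0.3, -0.058, 0.952, 0.012]
force: [-3.5, 0.2, 2.0]
grip_width: -0.003
```

Request:
{"op": "play_rows", "data": {
  "plan": [
    [3,0.3,0,0,0,0,-1],
    [3,0.3,0,0,0,0,-1]
  ]
}}

```text
time_s: 3.65
eef_pos: [568.5, 76.1, 123.1]
ee_rot: [0.3, -0.058, 0.952, 0.012]
force: [-4.2, 0.6, 2.5]
grip_width: -0.001
```

Request:
{"op": "play_rows", "data": {
  "plan": [
    [2,0.2,0,0,0,0,-1],
    [2,0.2,0,0,0,0,-1]
  ]
}}

```text
time_s: 3.82
eef_pos: [569.1, 76.8, 121.8]
ee_rot: [0.296, -0.059, 0.953, 0.013]
force: [-37.9, -10.9, 25.6]
grip_width: -0.0
```

```bash
python3 st.py
```

```text
t 3.8167 world [569.1  76.8 121.8] unit [-105.8   12.4  121.8] F_unit [-38.9  -6.7  25.6] g -0.0
toolz [ 0.566 -0.002 -0.825] tooly [-0.011  1.    -0.01 ] j [-0.13  0.31  1.96  0.45  0.31 -2.22]
```

Hard stop reached (force up to about 39 N with no more motion). I'll back off, rise and line up with the handle, partly open.

Request:
{"op": "play_rows", "data": {
  "plan": [
    [-25,-4,5,0,0,0,-1],
    [-15,-5,10,0,0,0,-0.06],
    [2,-16,28,0,0,0,-0.06],
    [2,-18,28,0,0,0,-0.06],
    [2,-18,28,0,0,0,-0.06]
  ]
}}

```text
time_s: 4.23
eef_pos: [529.5, 16.9, 217.3]
ee_rot: [0.289, -0.061, 0.955, 0.015]
force: [0.5, -0.3, 0.4]
grip_width: 0.469
```

```bash
python3 st.py; python3 - <<'E'
from h import *
crop("top",(165,120,295,225),6,"pics/t2.png"); crop("side",(222,110,332,250),4.2,"pics/s2.png")
E
```

```text
t 4.2333 world [529.5  16.9 217.3] unit [-151.8  -42.7  217.3] F_unit [ 0.5 -0.3  0.4] g 0.469
toolz [ 0.554  0.003 -0.832] tooly [-0.015  1.    -0.006] j [-0.3   0.07  1.95  0.4   0.61 -2.27]
```

View pics/s2.png

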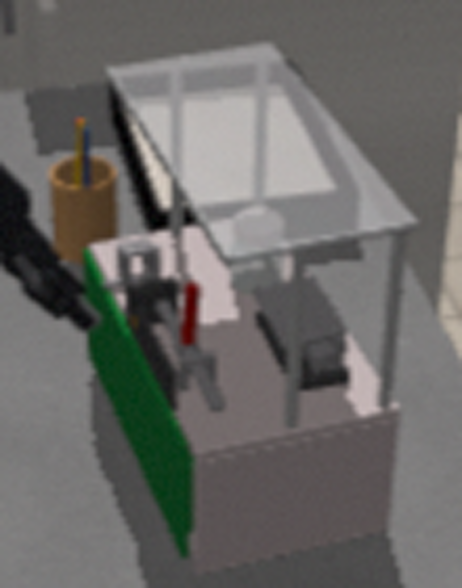

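The side crop shows the bin shut, with its panel flush and the eye standing at (138,258) in line with the bolt. The handle is still upright at (190,315). Now in towards the handle.

Request:
{"op": "play_rows", "data": {
  "plan": [
    [10,-10,3,0.007,-0.06,0,-0.06],
    [20,-3,0,0.007,-0.06,0,-0.06],
    [22,2.4,0,0,0,0,-0.06],
    [15,1.7,0,0,0,0,-0.06]
  ]
}}

```text
time_s: 4.67
eef_pos: [601.0, 4.2, 225.4]
ee_rot: [0.355, -0.056, 0.933, 0.014]
force: [0.3, 0.5, -0.4]
grip_width: 0.473
```

```bash
python3 st.py
```

```text
t 4.6667 world [601.    4.2 225.4] unit [-82.1 -63.2 225.4] F_unit [ 0.4  0.4 -0.4] g 0.473
toolz [ 0.664 -0.006 -0.748] tooly [-0.006  1.    -0.013] j [-0.3   0.19  1.86  0.59  0.48 -2.44]
```

Request:
{"op": "play_rows", "data": {
  "plan": [
    [14,5,-3,0,0,0,-0.06],
    [12,3,-3,0,0,0,-0.06],
    [3,0,-1,0,0,0,-0.06]
  ]
}}

```text
time_s: 4.92
eef_pos: [632.9, 13.0, 215.9]
ee_rot: [0.354, -0.056, 0.933, 0.014]
force: [0.2, 0.7, 0.1]
grip_width: 0.466
```

```bash
python3 st.py;  python3 - <<'E'
from h import *
a=crop("top",(205,150,285,210),6,"pics/a.png"); crop("side",(222,130,302,230),4,"pics/b.png")
a=cv2.imread("pics/a.png");b=cv2.imread("pics/b.png");H=max(a.shape[0],b.shape[0])
pad=lambda i:cv2.copyMakeBorder(i,0,H-i.shape[0],0,0,cv2.BORDER_CONSTANT)
o=np.hstack([pad(a),pad(b)]);cv2.imwrite("pics/m3.png",cv2.convertScaleAbs(o,alpha=1.4));print(o.shape)
E
```

```text
t 4.9167 world [632.9  13.  215.9] unit [-49.4 -57.9 215.9] F_unit [0.2 0.7 0.1] g 0.466
toolz [ 0.663 -0.006 -0.748] tooly [-0.005  1.    -0.013] j [-0.26  0.26  1.79  0.56  0.46 -2.37]
(400, 800, 3)
```

View pics/m3.png

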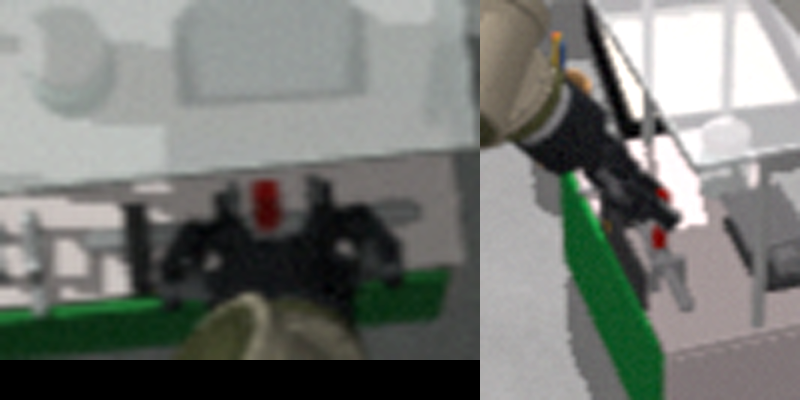

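In the combined picture, the jaws straddle the red handle (left half, handle at (265,205), fingers at about 235 and 315). The handle sits some 5 mm toward +y of the middle. I'll shift and close gently.

Request:
{"op": "play_rows", "data": {
  "plan": [
    [-0.5,5,0,0,0,0,-0.06],
    [0,0,0,0,0,0,-1],
    [0,0,0,0,0,0,-1],
    [0,0,0,0,0,0,-1],
    [0,0,0,0,0,0,-1]
  ],
  "grip_force": 20
}}

```text
time_s: 5.43
eef_pos: [629.4, 18.2, 216.0]
ee_rot: [0.354, -0.055, 0.934, 0.015]
force: [4.0, 0.1, -2.5]
grip_width: 0.178
```

```bash
python3 st.py
```

```text
t 5.4333 world [629.4  18.2 216. ] unit [-52.3 -52.4 216. ] F_unit [ 4.  -0.4 -2.5] g 0.178
toolz [ 0.662 -0.006 -0.749] tooly [-0.004  1.    -0.012] j [-0.25  0.26  1.79  0.55  0.46 -2.36]
```

The handle is gripped, with a width of about 15 mm. Sliding +y.

Request:
{"op": "play_rows", "data": {
  "plan": [
    [-0.7,6,0,0,0,0,-1],
    [-0.7,6,0,0,0,0,-1],
    [-0.7,6,0,0,0,0,-1],
    [-0.7,6,0,0,0,0,-1]
  ]
}}

```text
time_s: 5.77
eef_pos: [626.9, 39.7, 216.0]
ee_rot: [0.355, -0.053, 0.933, 0.012]
force: [3.0, -4.9, -2.9]
grip_width: 0.18
```

Request:
{"op": "play_rows", "data": {
  "plan": [
    [-0.7,6,0,0,0,0,-1],
    [-0.7,6,0,0,0,0,-1],
    [-0.5,5,0,0,0,0,-1]
  ]
}}

```text
time_s: 6.02
eef_pos: [625.0, 56.1, 216.0]
ee_rot: [0.355, -0.052, 0.933, 0.011]
force: [0.7, -4.7, -1.6]
grip_width: 0.182
```

```bash
python3 st.py
```

```text
t 6.0167 world [625.   56.1 216. ] unit [-52.5 -14.3 216. ] F_unit [ 0.1 -4.7 -1.6] g 0.182
toolz [ 0.664 -0.016 -0.747] tooly [ 0.006  1.    -0.016] j [-0.17  0.25  1.8   0.43  0.41 -2.18]
```

Friction is about 4.7 N and the slide is smooth. I'll continue in small steps until I feel the stop.

Request:
{"op": "play_rows", "data": {
  "plan": [
    [-0.5,4,0,0,0,0,-1],
    [-0.5,4,0,0,0,0,-1],
    [-0.3,3,0,0,0,0,-1]
  ]
}}

```text
time_s: 6.27
eef_pos: [623.6, 67.5, 216.0]
ee_rot: [0.356, -0.051, 0.933, 0.01]
force: [1.1, -4.6, -0.8]
grip_width: 0.178
```

Request:
{"op": "play_rows", "data": {
  "plan": [
    [-0.3,2.5,0,0,0,0,-1],
    [-0.3,2.5,0,0,0,0,-1]
  ]
}}

```text
time_s: 6.43
eef_pos: [623.0, 72.9, 216.0]
ee_rot: [0.356, -0.051, 0.933, 0.01]
force: [2.8, -4.0, -2.4]
grip_width: 0.181
```

```bash
python3 st.py
```

```text
t 6.4333 world [623.   72.9 216. ] unit [-52.7   2.6 216. ] F_unit [ 2.4 -4.3 -2.4] g 0.181
toolz [ 0.665 -0.017 -0.747] tooly [ 0.007  1.    -0.017] j [-0.13  0.25  1.8   0.37  0.39 -2.1 ]
```

Request:
{"op": "play_rows", "data": {
  "plan": [
    [-0.2,1.5,0,0,0,0,-1],
    [-0.2,1.5,0,0,0,0,-1]
  ]
}}

```text
time_s: 6.6
eef_pos: [622.5, 76.3, 216.0]
ee_rot: [0.356, -0.051, 0.933, 0.01]
force: [2.8, -3.3, -2.8]
grip_width: 0.182
```

Request:
{"op": "play_rows", "data": {
  "plan": [
    [-0.2,1.5,0,0,0,0,-1],
    [-0.2,1.5,0,0,0,0,-1]
  ]
}}

```text
time_s: 6.77
eef_pos: [622.2, 79.5, 216.0]
ee_rot: [0.356, -0.051, 0.933, 0.01]
force: [3.3, -10.6, -2.9]
grip_width: 0.179
```

```bash
python3 st.py
```

```text
t 6.7667 world [622.2  79.5 216. ] unit [-52.8   9.3 216. ] F_unit [  2.2 -10.9  -2.9] g 0.179
toolz [ 0.665 -0.018 -0.747] tooly [ 0.007  1.    -0.017] j [-0.11  0.25  1.8   0.35  0.39 -2.07]
```

Request:
{"op": "play_rows", "data": {
  "plan": [
    [-0.2,1.5,0,0,0,0,-1]
  ]
}}

```text
time_s: 6.85
eef_pos: [622.3, 79.8, 216.0]
ee_rot: [0.356, -0.051, 0.933, 0.009]
force: [1.6, -21.9, -4.2]
grip_width: 0.178
```

```bash
python3 st.py
```

```text
t 6.85 world [622.3  79.8 216. ] unit [-52.7   9.6 216. ] F_unit [ -0.8 -22.   -4.2] g 0.178
toolz [ 0.665 -0.02  -0.746] tooly [ 0.008  1.    -0.019] j [-0.11  0.25  1.8   0.34  0.39 -2.06]
```

The stop is felt at unit y≈9.6: 22 N, no further motion, travel about 62 mm including the starting offset. Next I swing the gripped handle forward along the arc.

Request:
{"op": "play_rows", "data": {
  "plan": [
    [-8.5,-1.7,-0.6,0,0,0,-1],
    [-8.4,-0.9,-1.8,0,0,0,-1],
    [-8.1,-0.9,-3,0,0,0,-1],
    [-7.6,-0.8,-4,0,0,0,-1]
  ]
}}

```text
time_s: 7.18
eef_pos: [590.4, 75.4, 208.6]
ee_rot: [0.359, -0.05, 0.932, 0.009]
force: [5.3, -3.3, -2.4]
grip_width: 0.179
```

```bash
python3 st.py
```

```text
t 7.1833 world [590.4  75.4 208.6] unit [-84.8   8.7 208.6] F_unit [ 4.9 -3.8 -2.4] g 0.179
toolz [ 0.67  -0.022 -0.742] tooly [ 0.01  1.   -0.02] j [-0.13  0.19  1.91  0.42  0.35 -2.16]
```

Going well; the geometry stays clear of the fence all the way down at this lean, so I continue the arc gripped.

Request:
{"op": "play_rows", "data": {
  "plan": [
    [-7,-0.8,-5,0,0,0,-1],
    [-6.3,-0.7,-5.8,0,0,0,-1],
    [-5.4,-0.6,-6.7,0,0,0,-1]
  ]
}}

```text
time_s: 7.43
eef_pos: [571.7, 73.0, 193.8]
ee_rot: [0.363, -0.05, 0.93, 0.007]
force: [4.4, -0.7, 0.0]
grip_width: 0.18
```

```bash
python3 st.py
```

```text
t 7.4333 world [571.7  73.  193.8] unit [-103.7    8.4  193.8] F_unit [ 4.3 -1.2  0. ] g 0.18
toolz [ 0.676 -0.024 -0.736] tooly [ 0.011  1.    -0.022] j [-0.14  0.18  1.98  0.53  0.29 -2.27]
```

θ≈0.9, past the 0.75 fence height with no resistance, so the handle is in the notch.

Request:
{"op": "play_rows", "data": {
  "plan": [
    [-4.8,-0.5,-7.4,0,0,0,-1],
    [-3.7,-0.4,-8,0,0,0,-1],
    [-2.5,-0.3,-8.3,0,0,0,-1]
  ]
}}

```text
time_s: 7.68
eef_pos: [560.6, 71.5, 173.1]
ee_rot: [0.367, -0.05, 0.929, 0.006]
force: [-5.0, -3.4, 5.2]
grip_width: 0.178
```

```bash
python3 st.py
```

```text
t 7.6833 world [560.6  71.5 173.1] unit [-114.9    8.1  173.1] F_unit [-5.4 -2.9  5.2] g 0.178
toolz [ 0.683 -0.027 -0.73 ] tooly [ 0.012  1.    -0.026] j [-0.15  0.19  2.04  0.71  0.23 -2.47]
```

Request:
{"op": "play_rows", "data": {
  "plan": [
    [-1,-0.1,-7,0,0,0,-1],
    [0,0,-5,0,0,0,-1]
  ]
}}

```text
time_s: 7.85
eef_pos: [557.9, 71.3, 161.1]
ee_rot: [0.368, -0.05, 0.929, 0.005]
force: [-8.7, -5.3, 3.7]
grip_width: 0.179
```

```bash
python3 st.py
```

```text
t 7.85 world [557.9  71.3 161.1] unit [-117.5    8.2  161.1] F_unit [-9.2 -4.3  3.7] g 0.179
toolz [ 0.683 -0.029 -0.73 ] tooly [ 0.013  1.    -0.027] j [-0.15  0.21  2.06  0.83  0.2  -2.59]
```

Request:
{"op": "play_rows", "data": {
  "plan": [
    [0.5,0,-3,0,0,0,-1],
    [0.5,0,-2,0,0,0,-1]
  ]
}}

```text
time_s: 8.02
eef_pos: [557.2, 71.1, 155.5]
ee_rot: [0.367, -0.05, 0.929, 0.005]
force: [-3.9, -4.3, 2.3]
grip_width: 0.175
```

```bash
python3 st.py
```

```text
t 8.0167 world [557.2  71.1 155.5] unit [-118.3    8.1  155.5] F_unit [-4.4 -3.9  2.3] g 0.175
toolz [ 0.683 -0.03  -0.73 ] tooly [ 0.014  1.    -0.028] j [-0.15  0.21  2.06  0.89  0.19 -2.65]
```

Request:
{"op": "play_rows", "data": {
  "plan": [
    [0.5,0,-3,0,0,0,-1],
    [0,0,-2,0,0,0,-1]
  ]
}}

```text
time_s: 8.18
eef_pos: [556.8, 71.0, 150.8]
ee_rot: [0.368, -0.05, 0.928, 0.004]
force: [2.2, -3.7, 1.7]
grip_width: 0.173
```

```bash
python3 st.py; python3 - <<'E'
from h import *
crop("side",(232,150,292,225),8,"pics/s4.png")
i=cv2.imread("pics/s4.png");cv2.imwrite("pics/s4.png",cv2.convertScaleAbs(i,alpha=1.5))
E
```

```text
t 8.1833 world [556.8  71.  150.8] unit [-118.7    8.   150.8] F_unit [ 1.7 -3.9  1.7] g 0.173
toolz [ 0.684 -0.031 -0.729] tooly [ 0.014  0.999 -0.03 ] j [-0.15  0.22  2.07  0.95  0.18 -2.71]
```

View pics/s4.png

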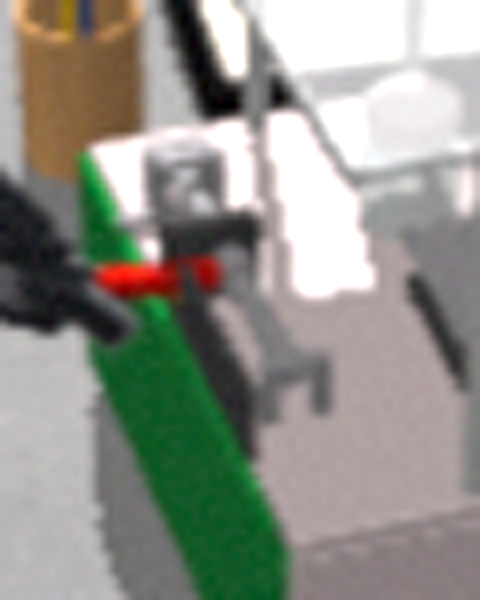

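The side crop shows the red handle lying down over the fence, from (220,272) to about (100,285), and the bolt nose reaching the eye. I'll release, retreat and then press it home from above.

Request:
{"op": "play_rows", "data": {
  "plan": [
    [0,0,0,0,0,0,-0.2],
    [0,0,0,0,0,0,-0.2],
    [-10,-1,11,0,0,0,-0.2],
    [-15,-1.6,16,0,0,0,-0.2],
    [-15,-1.6,20,0,0.1,0,-0.2]
  ]
}}

```text
time_s: 8.65
eef_pos: [522.5, 73.3, 186.1]
ee_rot: [0.344, -0.054, 0.937, 0.013]
force: [0.2, 1.2, -0.1]
grip_width: 0.399
```

```bash
python3 st.py; python3 - <<'E'
from h import *
crop("top",(205,150,285,210),6,"pics/a.png"); crop("side",(232,150,292,225),5.3,"pics/b.png")
a=cv2.imread("pics/a.png");b=cv2.imread("pics/b.png");H=max(a.shape[0],b.shape[0])
pad=lambda i:cv2.copyMakeBorder(i,0,H-i.shape[0],0,0,cv2.BORDER_CONSTANT)
o=np.hstack([pad(a),pad(b)]);cv2.imwrite("pics/m5.png",cv2.convertScaleAbs(o,alpha=1.4))
E
```

```text
t 8.65 world [522.5  73.3 186.1] unit [-152.5   14.1  186.1] F_unit [ 0.3  1.2 -0.1] g 0.399
toolz [ 0.647 -0.008 -0.763] tooly [-0.002  1.    -0.012] j [-0.17  0.09  2.09  0.55  0.33 -2.32]
```

View pics/m5.png

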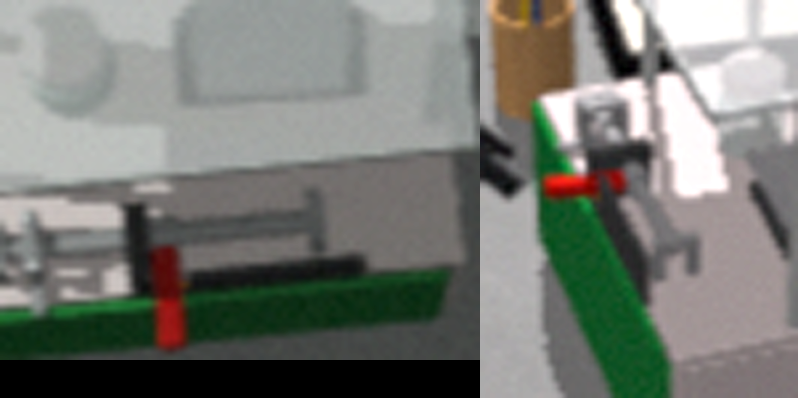

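Both views show the handle lying in the notch (top view (160,250)–(172,345)) with the bolt nose through the eye at (38,245). I'll press gently from above with shut fingers to check that it is fully down.

Request:
{"op": "play_rows", "data": {
  "plan": [
    [0,-1,14,0,0,0,-1],
    [12,0,6,0,0,0,-1],
    [14,0,0,0,0,0,-1],
    [9,0,0,0,0,0,-1],
    [0,0,-8,0,0,0,-1]
  ]
}}

```text
time_s: 9.17
eef_pos: [563.6, 74.0, 201.7]
ee_rot: [0.352, -0.057, 0.934, 0.015]
force: [0.1, -1.4, 0.4]
grip_width: -0.002
```

```bash
python3 st.py
```

```text
t 9.1667 world [563.6  74.  201.7] unit [-111.6   10.3  201.7] F_unit [-0.1 -1.4  0.4] g -0.002
toolz [ 0.66  -0.005 -0.752] tooly [-0.007  1.    -0.013] j [-0.15  0.15  1.97  0.5   0.35 -2.26]
```

Request:
{"op": "play_rows", "data": {
  "plan": [
    [-2,0,-7,0,0,0,-1],
    [-1,0,-5,0,0,0,-1],
    [0,0,-3,0,0,0,-1]
  ]
}}

```text
time_s: 9.42
eef_pos: [561.1, 75.0, 182.7]
ee_rot: [0.352, -0.058, 0.934, 0.016]
force: [0.2, -0.4, 0.9]
grip_width: 0.002
```

Request:
{"op": "play_rows", "data": {
  "plan": [
    [0,0,-2.5,0,0,0,-1],
    [0,0,-2,0,0,0,-1]
  ]
}}

```text
time_s: 9.58
eef_pos: [562.5, 75.0, 179.3]
ee_rot: [0.354, -0.058, 0.933, 0.015]
force: [-12.9, 0.2, 25.7]
grip_width: -0.002
```

Request:
{"op": "play_rows", "data": {
  "plan": [
    [0,0,-2,0,0,0,-1]
  ]
}}

```text
time_s: 9.67
eef_pos: [563.8, 75.0, 179.6]
ee_rot: [0.357, -0.058, 0.932, 0.015]
force: [-12.8, 1.3, 19.3]
grip_width: 0.0
```

```bash
python3 st.py
```

```text
t 9.6667 world [563.8  75.  179.6] unit [-111.3   11.2  179.6] F_unit [-12.6   2.7  19.3] g 0.0
toolz [ 0.668 -0.004 -0.745] tooly [-0.009  1.    -0.013] j [-0.15  0.18  2.01  0.63  0.29 -2.4 ]
```

Firm contact at tip height of about 172–173 mm, which is the top face of a level handle, so it is fully seated. Retreating.

Request:
{"op": "play_rows", "data": {
  "plan": [
    [-3,0,15,0,0,0,-1],
    [-20,-2,25,0,0,0,-1],
    [-30,-3,20,0,0,0,-1],
    [-35,-3,10,0,0,0,-1],
    [-35,-3,0,0,0,0,-1]
  ]
}}

```text
time_s: 10.08
eef_pos: [441.7, 64.5, 251.3]
ee_rot: [0.359, -0.059, 0.931, 0.016]
force: [-0.2, -0.9, 1.4]
grip_width: -0.001
```

```bash
python3 st.py; python3 - <<'E'
from h import *
crop("top",(100,110,400,285),2.6,"pics/a.png"); a=cv2.imread("pics/a.png");cv2.imwrite("pics/t6.png",cv2.convertScaleAbs(a,alpha=1.4))
crop("side",(180,110,340,250),4.2,"pics/s6.png")
E
```

```text
t 10.0833 world [441.7  64.5 251.3] unit [-233.9   14.2  251.3] F_unit [-0.3 -0.9  1.4] g -0.001
toolz [ 0.67  -0.002 -0.742] tooly [-0.011  1.    -0.013] j [-0.27 -0.24  2.2   0.5   0.54 -2.31]
```

View pics/s6.png

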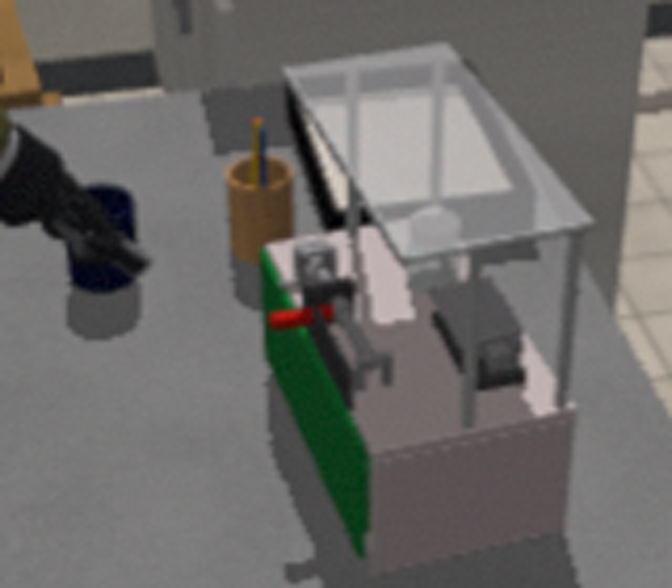

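View pics/t6.png

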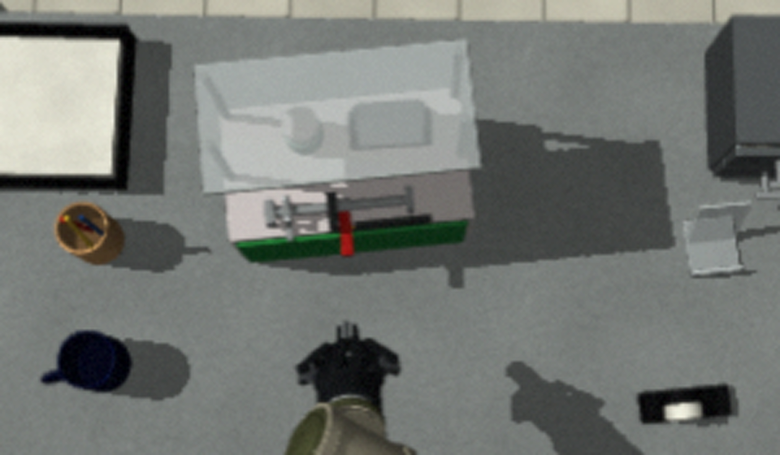

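Both views show the bin shut, the bolt through the eye and the handle level in the notch (side (270–330,318), top (346,232)). The gripper is clear and the other things are where they were, so I'm handing in.

```bash
python3 -c "
from rig import ctrl
print(ctrl.finish_job())"
```

```text
the job is handed in; nothing more can be done
None
```

The bin is shut, the bolt is through its eye and against the stop, and the handle is locked down in the notch. I handed the job in at about 10 s of the 61 s.

- **Bin:** I pushed it until it stopped moving. The force at the hard stop peaked at about 47 N (about 39 N of it along the push), with the shut fingertips. My first push passed just above the panel edge without touching anything, so I lowered the tool and pushed again.
- **Bolt:** I gripped the red handle and slid it until it halted. The force rose from about 5 N to 22 N with no more travel, about 62 mm after I gripped it.
- **Handle:** It swung past the fence height without resistance and down into the notch. I then let go and pressed on it from above. It was firm at a height of about 172–173 mm, which matches the top of a level handle.

My last pictures show the bin flush, the bolt through the eye and the handle level. The gripper is clear, and the mug, pencil holder, phone stand, tape dispenser, hole punch and jar look unmoved. No check failed. I did not measure the handle's exact angle or the 2 mm side gap in the notch.

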